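# Set the diorama's end panel square with the try square

### The job

The hinged end panel of the small railway diorama is leaning in over its base: set it true with the steel try square. Hold the square with its stock pressed flat on the bare plywood and slide it gently against the panel, so that the square alone pushes the panel upright until the blade sits flush all the way up it without a gap, and keep it pressed firmly but gently against both faces for about a second; then stand the square back on the cutting mat and let go, leaving the panel square to the base and the craft knife and model house undisturbed.

Things in the scene. Friction and masses are not known exactly. Their poses are not given: they have to be found in the camera images.
- try_square: Steel try square, about 0.38 kg, loose, standing upright on its stock. Stock: dark bar 120 mm long (its y), 18 mm wide (x), 22 mm high. Blade: bright strip 18 mm wide (y), 4 mm thick (x), rising at the stock's +y end to 100 mm above the underside. Origin at the centre of the stock's underside, z up along the blade. It can tilt in a weak grip: 60 N or more holds it.
- square_grip (a point): Where to grip the square from above, across its 18 mm width: on the stock's centre line, 15 mm behind the square's origin (y = -15 mm), in its top face, 22 mm above the underside; the fingers reach well down its sides. There the hand's body clears the blade. Axes as the square's.
- square_corner (a point): Outer corner of the square: in the underside at the stock's +y end (y = +60 mm). From here the reference faces run at right angles: the underside along -y, the blade's outer edge (flush with the stock end) up along z. The blade's top moves the stiff panel with 3 to 4 N and it stays where left, with no stop at upright; flush, the foot does not give: press it with 10 to 16 N. Over 25 N harms.
- deck: Plywood base board, 240 mm (its x) by 270 mm (y), 18 mm thick, level, screwed to the table. Origin at the centre of its underside; top at z = 18 mm. A foam strip with model track, up to 26 mm above the top, runs along y from x = 10 to 76 mm. The plywood from x = -75 to 8 mm, up to the end panel, is bare, but for the model house near the -y edge. Press on it with 5 to 15 N: over 40 N dents it.
- set_down (a point): Point on the deck top in the middle of the bare strip, 105 mm in from the +y edge (deck x = -35, y = 30, z = 18 mm), axes as the deck's. With the square's origin set down here, its y along the deck's, the blade is still 15 to 38 mm short of the leaning panel; from here slide it along +y. Dragging on the deck takes about half of the down force.
- end_panel: Hinged plywood panel, 240 mm wide (its x), 125 mm tall, 9 mm thick, along the deck's +y edge, starting 3 to 8 degrees (panel_lean +) in over the deck. It turns about the lower edge of its inner face, level with the deck top. The pose given is its nominal place on the deck, 9 mm in from the edge, z up, y outward; the hinge slots let the real foot line lie up to 7 mm either way. Lean not measured.
- cutting_mat: Dark green cutting mat stuck to the table, 220 mm (its x) by 200 mm (its y), 3 mm thick, origin at the centre of its underside. The square starts on its -x half, blade towards the diorama (+y), and must be stood back on it.
- craft_knife: Craft knife with an orange handle, about 145 mm long (its y), 22 mm wide, 15 mm high, loose on the mat near its +x edge. Origin under its middle. To be left alone.
- model_house: Model house, about 46 by 66 mm and 60 mm high, loose on the deck near its -y edge. Origin under its centre. To be left alone.
Mind the look-alikes: they are no part of the job. Several things have the shape of the try_square; the one meant has the colours described above.

How it is judged:
By the outcome, as a careful person would: the job done as asked, in the order asked, and still so for the second after the job is handed in, with the robot touching nothing.
It also fails if it takes over 72 s, if anything falls off the work surface, if the arm or the gripper's body presses on something with over 40 N, if the wrist force passes 120 N, or if a joint passes its speed limit or range.

### The arm

A 6-joint arm with a two-finger parallel gripper is mounted at the origin on the work surface. World frame = base frame: x ahead of the robot, y to its left, z up, the work surface at z = 0. Lengths are in m, angles in rad, forces in N, time in s.
With the tool pointing down it reaches from about 0.25 to 0.725 m from the base axis. Payload 4 kg.
Tool frame: the origin (TCP) lies between the finger pads; the fingertips stand 8 mm ahead of it and the grasp point (between the pads) lies 11 mm behind it (bot.tip_reach is the distance from the TCP to the fingertips, in m); z points along the fingers, y is the line along which they close (so a half turn about z gives the same grasp; the last joint's range is limited). The gripper opens to 85 mm and grips with 20 to 120 N. Pads are 22 mm wide; open, the fingers measure 114 mm over their backs; the gripper's body (76 mm by 85 mm) begins 54 mm behind the grasp point. The pads swing forward as they close: fully open they stand 13 mm farther back than shut.
Start: joints at [-1.3, 0.241, 0.005, 1.335, 0, 1.571], TCP at [0.134, -0.482, 0.239] pointing down, gripper open.
Joint ranges: [-2.72, 2.72], [-1.05, 1.87], [-1.09, 1.28], [-1.99, 2.15], [-1.42, 1.44], [-3.14, 3.14]. Speed limits (rad/s): [2.79, 2.79, 3.14, 3.14, 3.14, 3.14].

### API

Orientations are given as a unit quaternion [x, y, z, w].
In Python, from workcell import bot gives the robot as it stands.
- The arm moves only by the tool move_arm, never from a script. Its argument "deltas" is a list of rows, each a list of 7 numbers: the opening, from 0 (shut) to 1 (fully open), then the shift along the tool's x, y, z in mm, then the turn, a rotation vector about the tool's x, y, z in degrees. In form: [[gripper, tx, ty, tz, ax, ay, az], ...]. A call has 1 to 10 rows; each row shifts and turns the commanded pose from where the row before left it, along the tool's axes as they then stand; what a row does not reach is not made up. A row lasts 1/12 s, in which the tool goes at most 41.7 mm and 7.16 degrees, less where a joint would pass 70% of its speed; a pose out of reach is approached as far as the arm can. A call is refused whole if a number of a shift passes 41.7 or a number of a turn 7.16, either way. A call with a gripper value outside its range is refused whole. The fingers move at their own pace and stop on an object; the grip force is fixed at half the most. Time passes only in rows, so rows that do not move let the fingers close. It gives the time, the measured TCP pose, the force, the opening and the grip force at its end, in the units of the state.
- bot.get_obs(): the state, without advancing time (a new reading comes with each control period).
- bot.camera(name): name is "scene" or "top" or "wrist"; returns the picture (420x560x3 uint8, blue, green, red); there is no depth.
- bot.calibration(name): a dict with "K" (3x3 intrinsics, pixels), "position" and "orientation" of the camera in the world. Camera axes: x right, y down, z forward; pixel columns grow to the right and rows downward; lengths in m; the calibration is good to about 2 mm. A picture is of the moment at which its call begins: read the wrist's pose just before it. calibration takes no time and is no camera call; for the wrist camera it gives the pose at the moment of the call.
- bot.job_done(): hands the job in; it is judged then, once.
Trained networks look in the newest picture that a camera, given by its name, has taken for a name from the list of things; names that differ only in an ending like _2 or _b are one class to them, and where a whole thing is asked for, a point or a joint stands for the part that bears it (a point fixed in the world has none). Each returns a list of dicts, best first, with "conf" (0 to 1); they miss things now and then, are a little off and sometimes report something else, mostly with a low value. They report only what shows in the picture. A call takes as long as a camera call. They do not tell look-alikes from the thing itself.
- bot.outline_of(query, camera): "pixels" (420x560 bool, what is visible of it) and "rect" ([left, top, width, height] in pixels, round what is visible of it).
The state is a dict: "clock": time; "joint_pos": joint angles; "joint_vel": joint speeds; "tau": joint torques, N m; "eef_pos": TCP position; "tool_rot": TCP orientation; "ft_force": force on the tool from outside, world axes, zero at the start; "ft_torque": the same for the moment, N m; "grip_width": finger opening in m; "grasp_force": force on a finger pad.
Only numpy, scipy, OpenCV 4.12 (cv2) and the standard library are available. Lean on these libraries where they do the work, as an engineer would, in place of code of your own. Each camera call takes 0.05 s, during which the arm holds its last target. There are 200 camera calls.

## Working session

There is one attempt and no reset: what is moved stays moved. The work goes in short steps, Python scripts to look and compute and a tool call to move; the robot and the scene stay as the last step left them, time stands still between calls to the robot, and variables do not carry over. Pictures are saved under pics/ and viewed, at most 13 in all, crops included, and the job is handed in when it is done.

Besides the shell and the picture viewer there is one more tool, called after ">>>" as name(argument=value, ...) on one line, values as JSON. move_arm: Moves the arm, as the interface text tells. Its arguments: {"type":"object","properties":{"deltas":{"type":"array","items":{"type":"array","items":{"type":"number"}}}},"required":["deltas"]}

```bash
mkdir -p pics; ls; cat > h.py <<'E'
import numpy as np, cv2
from scipy.spatial.transform import Rotation as R
from workcell import bot
def ray(c,px):
    K=np.array(c["K"]);M=R.from_quat(c["orientation"]).as_matrix()
    d=np.linalg.inv(K)@np.c_[np.atleast_2d(px),np.ones(len(np.atleast_2d(px)))].T
    return np.array(c["position"]),(M@d).T
def onz(c,px,z):
    p,d=ray(c,px); return p+d*((z-p[2])/d[:,2])[:,None]
def proj(c,P):
    K=np.array(c["K"]);M=R.from_quat(c["orientation"]).as_matrix()
    q=(K@(M.T@(np.atleast_2d(P)-np.array(c["position"])).T)).T
    return q[:,:2]/q[:,2:]
E
python3 - <<'E'
from h import *
for n in ("scene","top"):
    im=bot.camera(n); cv2.imwrite(f"pics/{n}0.png",im)
    c=bot.calibration(n); print(n,c)
    for q in ("try_square","deck","end_panel","cutting_mat","craft_knife","model_house"):
        for o in bot.outline_of(q,n):
            print(q,round(o["conf"],2),o["rect"],cv2.minAreaRect(np.argwhere(o["pixels"])[:,::-1].astype(np.float32)))
print(bot.get_obs())
E
```

```text
pics
scene {'K': array([[412.83888266,   0.        , 276.52308208],
       [  0.        , 412.83888266, 213.11101929],
       [  0.        ,   0.        ,   1.        ]]), 'position': array([1.14671737, 0.18020295, 0.70097811]), 'orientation': array([ 0.56521745,  0.72147238, -0.31721885, -0.24367815])}
try_square 0.76 [135.0, 182.9, 47.4, 39.5] ((159.4879150390625, 206.96022033691406), (35.72969055175781, 38.80767822265625), 73.0724868774414)
try_square 0.69 [168.3, 147.7, 28.5, 32.8] ((180.47921752929688, 167.22055053710938), (34.049346923828125, 30.03954315185547), 9.782407760620117)
try_square 0.58 [234.2, 144.9, 13.4, 57.9] ((239.5, 172.5), (55.0, 9.0), 90.0)
deck 0.79 [247.7, 213.4, 134.4, 88.5] ((316.3386535644531, 256.5986328125), (133.26104736328125, 87.25019836425781), 1.3019527196884155)
end_panel 0.79 [345.8, 171.9, 37.3, 123.5] ((365.24468994140625, 235.2752227783203), (122.03520202636719, 31.46563720703125), 83.45370483398438)
cutting_mat 0.56 [99.8, 193.8, 111.8, 74.3] ((155.7177734375, 226.38397216796875), (102.29047393798828, 71.1460952758789), 11.040940284729004)
cr
[... 1577 characters left out ...]
6)
{'clock': 0.7, 'joint_pos': array([-1.29997879e+00,  2.40543778e-01,  5.01275312e-03,  1.33521100e+00,
        2.20599471e-05,  1.57080255e+00]), 'joint_vel': array([-0.00047035,  0.00014464, -0.00125305, -0.00148677, -0.00045338,
        0.00173471]), 'tau': array([-9.62057493e-04, -3.72077000e+01,  2.52642238e+01,  7.84496369e-04,
       -8.87076294e-05, -1.61596432e-06]), 'eef_pos': array([ 0.13376627, -0.4817758 ,  0.23933945]), 'tool_rot': array([9.90846652e-01, 1.34992264e-01, 1.45941063e-05, 2.54116698e-05]), 'ft_force': array([ 0.00846123,  0.29473216, -0.13538768]), 'ft_torque': array([-0.02198202, -0.00115467,  0.02418661]), 'grasp_force': 0.0, 'grip_width': 0.08529076888362765}
```

View pics/scene0.png

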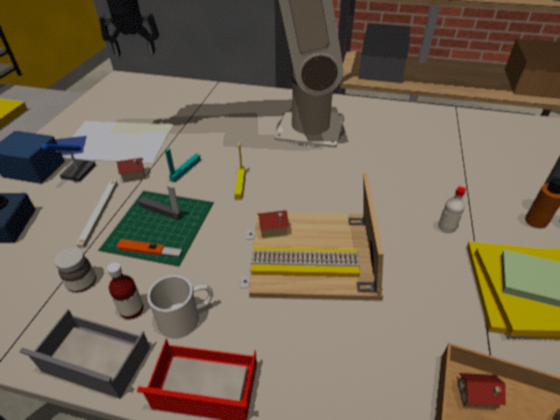

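View pics/top0.png

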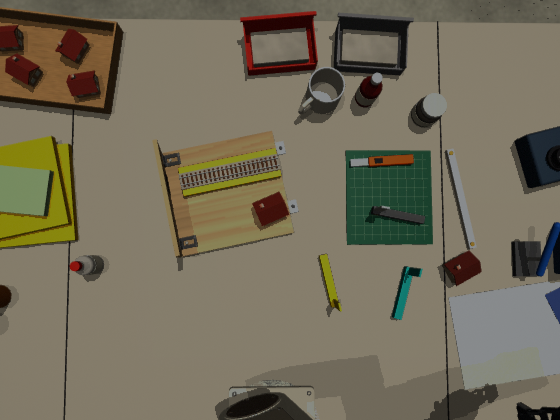

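The scene view shows the real square (dark stock, bright blade) on the mat at about (165,205). In the top view its stock runs from (424,219) to (372,212), with the blade at the left end. The deck is centred near (226,193), turned about 10°. The yellow and teal squares are decoys.

```bash
python3 - <<'E'
from h import *
im=cv2.imread("pics/top0.png");c=bot.calibration("top")
# stock
roi=im[200:232,362:432].astype(int); hsv=cv2.cvtColor(im,cv2.COLOR_BGR2HSV)[200:232,362:432]
m=(hsv[...,1]<70)
n,l,s,ce=cv2.connectedComponentsWithStats(m.astype(np.uint8)); k=1+s[1:,4].argmax()
pts=np.argwhere(l==k)[:,::-1]+[362,200]
r=cv2.minAreaRect(pts.astype(np.float32));print(r);print(onz(c,cv2.boxPoints(r),0.025).round(4))
for q in ("deck",):
    o=None
bot.camera("top")
o=bot.outline_of("deck","top")[0];cv2.imwrite("pics/deckmask.png",o["pixels"]*255)
# corners seen: edges -y and sides
for p,z in (((276,133),.018),((293,235),.018),((159,142),.143),((180,256),.143),((282,148),0),((294,206),0),((346,151),.003),((433,151),.003),((433,244),.003),((346,244),.003),((258,203),.03)): print(p,onz(c,p,z)[0].round(4))
big=cv2.resize(im[120:265,145:305],None,fx=5,fy=4.1,interpolation=cv2.INTER_CUBIC)[:600,:800];cv2.imwrite("pics/deckbig.png",big)
E
```

```text
((398.0, 213.50001525878906), (53.53970718383789, 10.78638744354248), 11.309932708740234)
[[ 0.4821 -0.2265  0.025 ]
 [ 0.5062 -0.2317  0.025 ]
 [ 0.4822 -0.3515  0.025 ]
 [ 0.4581 -0.3461  0.025 ]]
(276, 133) [ 0.6688 -0.012   0.018 ]
(293, 235) [ 0.434 -0.05   0.018]
(159, 142) [0.6189 0.2271 0.143 ]
(180, 256) [0.3892 0.1821 0.143 ]
(282, 148) [ 0.6377 -0.0263  0.    ]
(294, 206) [ 0.5017 -0.0536  0.    ]
(346, 151) [ 0.6303 -0.1758  0.003 ]
(433, 151) [ 0.6308 -0.3809  0.003 ]
(433, 244) [ 0.4129 -0.375   0.003 ]
(346, 244) [ 0.4135 -0.1729  0.003 ]
(258, 203) [0.5058 0.0291 0.03  ][ WARN:0@1.708] global loadsave.cpp:1063 imwrite_ Unsupported depth image for selected encoder is fallbacked to CV_8U.
```

View pics/deckbig.png

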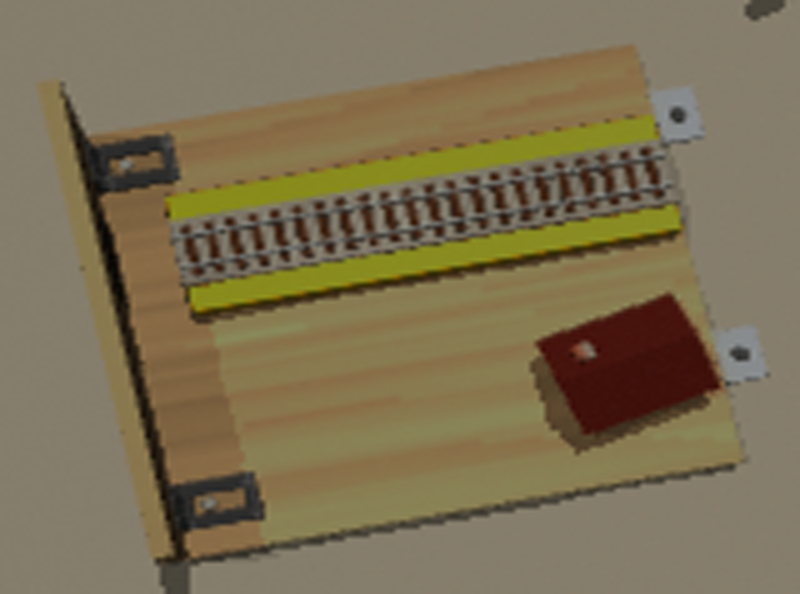

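```bash
cat >> h.py <<'E'
def plan(pos,yaw,n):
    """rows to bring TCP to pos (m) with tool y at world yaw (deg), tool down"""
    o=bot.get_obs(); M=R.from_quat(o["tool_rot"]); p=np.array(o["eef_pos"])
    a=np.radians(yaw); y=np.array([np.cos(a),np.sin(a),0]); z=np.array([0,0,-1.]); x=np.cross(y,z)
    T=R.from_matrix(np.c_[x,y,z]); rv=(M.inv()*T).as_rotvec(); d=np.array(pos)-p
    print("dist mm",(d*1e3).round(1),"turn",np.degrees(rv).round(2))
    for k in range(n):
        Mk=M*R.from_rotvec(rv*k/n)
        print([float(v) for v in np.r_[(Mk.inv().apply(d/n)*1e3).round(1),np.degrees(rv/n).round(2)]])
E
python3 - <<'E'
from h import *
c=bot.calibration("top")
for p in ((272.2,131),(293.6,232.7),(163,153.4),(181,256.6)):print(onz(c,p,.018)[0].round(4))
w=bot.calibration("wrist");o=bot.get_obs();M=R.from_quat(o["tool_rot"])
print("cam in tool",M.inv().apply(w["position"]-o["eef_pos"]),(M.inv()*R.from_quat(w["orientation"])).as_matrix().round(3))
plan([.479,-.304,.20],-11.4,10)
E
```

```text
[ 0.6734 -0.0033  0.018 ]
[ 0.4392 -0.0514  0.018 ]
[0.6207 0.2458 0.018 ]
[0.3861 0.2022 0.018 ]
cam in tool [ 7.82704191e-02  5.71995942e-05 -1.34756165e-01] [[ 0.001 -0.953 -0.303]
 [ 1.     0.001 -0.   ]
 [ 0.    -0.303  0.953]]
dist mm [345.3 177.8 -39.3] turn [  0.     0.   -63.09]
[38.0, -7.9, 3.9, 0.0, 0.0, -6.31]
[38.7, -3.7, 3.9, 0.0, 0.0, -6.31]
[38.8, 0.6, 3.9, 0.0, 0.0, -6.31]
[38.5, 4.9, 3.9, 0.0, 0.0, -6.31]
[37.8, 9.1, 3.9, 0.0, 0.0, -6.31]
[36.5, 13.2, 3.9, 0.0, 0.0, -6.31]
[34.9, 17.1, 3.9, 0.0, 0.0, -6.31]
[32.8, 20.8, 3.9, 0.0, 0.0, -6.31]
[30.3, 24.3, 3.9, 0.0, 0.0, -6.31]
[27.4, 27.5, 3.9, 0.0, 0.0, -6.31]
```

>>> move_arm(deltas=[[1,38,-8,4,0,0,-6.3],[1,38.7,-3.7,4,0,0,-6.3],[1,38.8,0.6,4,0,0,-6.3],[1,38.5,5,4,0,0,-6.3],[1,37.8,9,4,0,0,-6.3],[1,36.5,13.2,4,0,0,-6.3],[1,35,17,4,0,0,-6.3],[1,33,21,4,0,0,-6.3],[1,30,24,4,0,0,-6.3],[1,27.4,27.5,4,0,0,-6.3]])

```text
clock: 1.63
eef_pos: [0.4806, -0.3029, 0.1992]
tool_rot: [0.773, 0.635, -0.0, 0.0]
ft_force: [0.0, -0.9, 0.1]
grip_width: 0.0854
grasp_force: 0.0
```

>>> move_arm(deltas=[[1,0,0,0,0,0,0],[1,0,0,0,0,0,0]])

```text
clock: 1.8
eef_pos: [0.4804, -0.3026, 0.1984]
tool_rot: [0.773, 0.634, -0.0, -0.001]
ft_force: [-0.5, -0.7, -0.1]
grip_width: 0.0854
grasp_force: 0.0
```

```bash
python3 - <<'E'
from h import *
o=bot.get_obs();print(o["eef_pos"],o["clock"])
c=bot.calibration("wrist");im=bot.camera("wrist");cv2.imwrite("pics/w0.png",im)
for q in bot.outline_of("try_square","wrist"):
    print(q["conf"],q["rect"])
print(proj(c,[[.479,-.304,.025],[.4815,-.289,.025]]))
E
```

```text
[ 0.48035218 -0.30260785  0.19839476] 1.8
0.88 [0.0, 3.5, 80.1, 43.4]
0.85 [9.8, 196.3, 144.5, 67.0]
0.61 [267.8, 90.2, 23.0, 143.9]
[[275.483506   185.59335824]
 [274.89264887 167.85259016]]
```

View pics/w0.png

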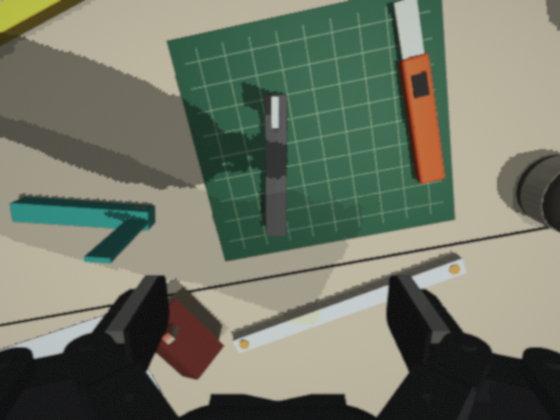

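The wrist view shows the dark square with its stock from rows 94–235, columns 265–288, blade at the top end (275,112). The knife is to the right at (420,120).

```bash
python3 - <<'E'
from h import *
c=bot.calibration("wrist");im=cv2.imread("pics/w0.png");h=cv2.cvtColor(im,cv2.COLOR_BGR2HSV)
m=(h[...,1]<60).astype(np.uint8);m[:85]=0;m[245:]=0;m[:,:255]=0;m[:,300:]=0
ys,xs=np.nonzero(m);print(xs.min(),xs.max(),ys.min(),ys.max())
rows=[(np.nonzero(m[r])[0].min(),np.nonzero(m[r])[0].max()) for r in range(105,230,12)];print(rows)
r=cv2.minAreaRect(np.c_[xs,ys].astype(np.float32));print(r);B=onz(c,cv2.boxPoints(r),.025);print(B.round(4))
L=np.array([[a-.5,rr] for (a,b),rr in zip(rows,range(105,230,12))]);Q=np.array([[b+.5,rr] for (a,b),rr in zip(rows,range(105,230,12))])
mid=onz(c,(L+Q)/2,.025);f=np.polyfit(mid[:,1],mid[:,0],1)
e=onz(c,[[277,ys.min()-.5],[276,ys.max()+.5]],.025);print("ends",e)
yaw=-np.degrees(np.arctan(f[0]));ax=np.array([-np.sin(np.radians(yaw)),np.cos(np.radians(yaw))])
yc=e[:,1].mean();o=np.array([np.polyval(f,yc),yc]);print("yaw",yaw,"origin",o,"len",np.ptp(e[:,1])/ax[1],"grip",o-ax*.015, "width",np.linalg.norm(onz(c,L,.025)-onz(c,Q,.025),axis=1))
g=o-ax*.015
plan([g[0],g[1],.05],yaw,5)
E
```

```text
264 287 94 235
[(np.int64(264), np.int64(286)), (np.int64(264), np.int64(286)), (np.int64(264), np.int64(286)), (np.int64(265), np.int64(286)), (np.int64(265), np.int64(285)), (np.int64(265), np.int64(285)), (np.int64(265), np.int64(286)), (np.int64(265), np.int64(286)), (np.int64(265), np.int64(285)), (np.int64(265), np.int64(285)), (np.int64(266), np.int64(286))]
((275.5, 164.5), (141.0, 23.0), 90.0)
[[ 0.4831 -0.2313  0.025 ]
 [ 0.5008 -0.2349  0.025 ]
 [ 0.478  -0.3518  0.025 ]
 [ 0.4582 -0.3477  0.025 ]]
ends [[ 0.49316066 -0.23295258  0.025     ]
 [ 0.46844938 -0.35030231  0.025     ]]
yaw -11.311717781369948 origin [ 0.47976103 -0.29162744] len 0.1196744569067739 grip [ 0.47681883 -0.30633606] width [0.01821859 0.01838999 0.01856464 0.01792768 0.01727851 0.01744742
 0.01845863 0.01864267 0.01797455 0.01815742 0.0183439 ]
dist mm [  -1.6   -2.2 -149.1] turn [-0.06  0.01 -0.21]
[-0.5, -0.2, 29.8, -0.01, 0.0, -0.04]
[-0.5, -0.2, 29.8, -0.01, 0.0, -0.04]
[-0.5, -0.2, 29.8, -0.01, 0.0, -0.04]
[-0.5, -0.2, 29.8, -0.01, 0.0, -0.04]
[-0.5, -0.2, 29.8, -0.01, 0.0, -0.04]
```

>>> move_arm(deltas=[[1,-2.4,-1.1,37,0,0,-0.2],[1,0,0,37,0,0,0],[1,0,0,37,0,0,0],[1,0,0,30,0,0,0],[1,0,0,20,0,0,0],[1,0,0,15,0,0,0],[1,0,0,8,0,0,0],[1,0,0,0,0,0,0]])

```text
clock: 2.57
eef_pos: [0.4751, -0.3065, 0.0139]
tool_rot: [0.774, 0.633, -0.001, -0.002]
ft_force: [0.4, -0.0, -0.1]
grip_width: 0.0853
grasp_force: 0.0
```

>>> move_arm(deltas=[[0,0,0,0,0,0,0],[0,0,0,0,0,0,0],[0,0,0,0,0,0,0],[0,0,0,0,0,0,0],[0,0,0,0,0,0,0],[0,0,0,0,0,0,0],[0,0,0,0,0,0,0],[0,0,0,0,0,0,0]])

```text
clock: 3.23
eef_pos: [0.4781, -0.3066, 0.0163]
tool_rot: [0.773, 0.634, 0.0, 0.001]
ft_force: [-0.2, -0.0, 6.6]
grip_width: 0.0166
grasp_force: 61.1
```

>>> move_arm(deltas=[[0,0,0,-10,0,0,0],[0,0,0,-25,0,0,0],[0,0,0,-35,0,0,0],[0,0,0,-35,0,0,0],[0,0,0,-20,0,0,0],[0,0,0,0,0,0,0]])

```text
clock: 3.73
eef_pos: [0.48, -0.3078, 0.1456]
tool_rot: [0.773, 0.634, 0.001, 0.004]
ft_force: [1.0, -0.5, -3.0]
grip_width: 0.0166
grasp_force: 60.0
```

```bash
python3 - <<'E'
from h import *
o=bot.get_obs();print(o["ft_force"],o["grip_width"],o["eef_pos"])
plan([.4919,.1126,.14],11.6,15)
E
```

```text
[ 1.02932048 -0.54085074 -3.03504379] 0.016553380329693387 [ 0.47995328 -0.30782955  0.14559285]
dist mm [ 11.9 420.4  -5.6] turn [  0.43   0.29 -22.88]
[27.6, -4.7, 0.2, 0.03, 0.02, -1.53]
[27.8, -4.0, 0.3, 0.03, 0.02, -1.53]
[27.9, -3.2, 0.3, 0.03, 0.02, -1.53]
[27.9, -2.5, 0.3, 0.03, 0.02, -1.53]
[28.0, -1.7, 0.3, 0.03, 0.02, -1.53]
[28.0, -1.0, 0.3, 0.03, 0.02, -1.53]
[28.0, -0.2, 0.3, 0.03, 0.02, -1.53]
[28.0, 0.5, 0.3, 0.03, 0.02, -1.53]
[28.0, 1.2, 0.3, 0.03, 0.02, -1.53]
[28.0, 2.0, 0.3, 0.03, 0.02, -1.53]
[27.9, 2.7, 0.3, 0.03, 0.02, -1.53]
[27.8, 3.5, 0.3, 0.03, 0.02, -1.53]
[27.7, 4.2, 0.4, 0.03, 0.02, -1.53]
[27.6, 5.0, 0.4, 0.03, 0.02, -1.53]
[27.5, 5.7, 0.4, 0.03, 0.02, -1.53]
```

>>> move_arm(deltas=[[0,15,-2.7,0,0,0,-1.5],[0,28,-4,0,0,0,-1.5],[0,33,-3.5,0,0,0,-1.5],[0,33,-3,0,0,0,-1.5],[0,33,-2,0,0,0,-1.5],[0,33,-1,0,0,0,-1.5],[0,33,0,0,0,0,-1.5],[0,33,0.5,0,0,0,-1.5],[0,33,1.5,0,0,0,-1.5],[0,33,2,0,0,0,-1.5]])

```text
clock: 4.57
eef_pos: [0.4844, 0.0036, 0.1377]
tool_rot: [0.683, 0.73, -0.002, -0.002]
ft_force: [0.1, -0.6, -4.0]
grip_width: 0.0167
grasp_force: 59.9
```

>>> move_arm(deltas=[[0,33,3,0,0,0,-1.5],[0,28,3.5,0,0,0,-1.5],[0,28,4.2,0,0,0,-1.5],[0,22,4,0,0,0,-1.5],[0,12,2.5,0,0,0,-1.9],[0,0,0,0,0,0,0],[0,0,0,0,0,0,0],[0,0,0,0,0,0,0]])

```text
clock: 5.23
eef_pos: [0.4901, 0.1248, 0.1393]
tool_rot: [0.632, 0.775, -0.001, -0.001]
ft_force: [-0.5, -0.5, -3.9]
grip_width: 0.0164
grasp_force: 59.9
```

```bash
python3 - <<'E'
from h import *
o=bot.get_obs();print(o["ft_force"],o["grip_width"],o["eef_pos"],o["tool_rot"])
c=bot.calibration("wrist");im=bot.camera("wrist");cv2.imwrite("pics/w1.png",im)
plan([.4919,.1126,.06],11.6,1)
print(proj(c,[[.4889,.1273,.018]]))
E
```

```text
[-0.53618569 -0.50346291 -3.85021632] 0.016438354053729454 [0.49010326 0.12478092 0.13932043] [ 6.32317005e-01  7.74708733e-01 -1.14942665e-03 -5.13555706e-04]
dist mm [  1.5 -12.  -79.6] turn [-0.1   0.03 -0.08]
[-12.0, -0.8, 79.6, -0.1, 0.03, -0.08]
[[275.71013736 197.57385285]]
```

View pics/w1.png

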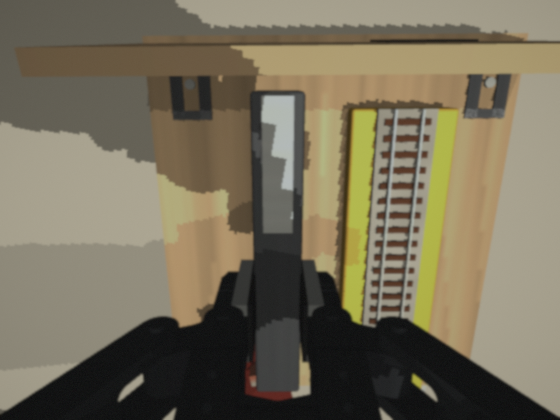

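The wrist view shows the square well held, aligned with the deck. The panel's top edge runs along rows 72–76, the house is behind at the bottom (265,375), and the track is clear at columns 345–455.

```bash
python3 - <<'E'
from h import *
c=bot.calibration("wrist")
def yaw(a,b,z):
    q=onz(c,[a,b],z);d=q[1]-q[0];return q.round(4).tolist(),np.degrees(np.arctan2(d[1],d[0])).round(2)
print("panel top",yaw((22,76),(550,73),.1425))
print("left edge",yaw((170,270),(148,60),.018)); print("right",yaw((480,290),(517,80),.018)); print("foam",yaw((343,320),(350,111),.018))
ax=np.array([-np.sin(np.radians(11.6)),np.cos(np.radians(11.6))])
o=bot.get_obs();print("corner now",o["eef_pos"][:2]+ax*.075, "along-y coord",(o["eef_pos"][:2]@ax)+.075, "panel top coord",onz(c,[(22,76),(280,74.5),(550,73)],.1425)[:,:2]@ax)
print("deck centre coord",np.array([.5292,.1049])@ax)
E
```

```text
panel top ([[0.3921, 0.1871, 0.1425], [0.5628, 0.223, 0.1425]], np.float64(11.88))
left edge ([[0.4225, 0.0552, 0.018], [0.3916, 0.2, 0.018]], np.float64(102.05))
right ([[0.6575, 0.0862, 0.018], [0.6258, 0.2356, 0.018]], np.float64(101.98))
foam ([[0.5614, 0.0391, 0.018], [0.5255, 0.1953, 0.018]], np.float64(102.95))
corner now [0.47529637 0.19801842] along-y coord 0.09840233535112992 panel top coord [0.10438734 0.10481938 0.10524767]
deck centre coord -0.003652992187473321
```

>>> move_arm(deltas=[[0,-6,0,8,0,0,0],[0,-6,0,12,0,0,0],[0,0,0,25,0,0,0],[0,0,0,25,0,0,0],[0,0,0,20,0,0,0],[0,0,0,10,0,0,0],[0,0,0,0,0,0,0],[0,0,0,0,0,0,0]])

```text
clock: 5.95
eef_pos: [0.4933, 0.1132, 0.0401]
tool_rot: [0.632, 0.775, -0.0, -0.0]
ft_force: [1.2, 0.2, -2.6]
grip_width: 0.0167
grasp_force: 59.8
```

>>> move_arm(deltas=[[0,0,0,4,0,0,-0.3],[0,0,0,3,0,0,0],[0,0,0,0,0,0,0],[0,0,0,0,0,0,0]])

```text
clock: 6.28
eef_pos: [0.4938, 0.1142, 0.0339]
tool_rot: [0.63, 0.777, 0.0, 0.0]
ft_force: [0.2, -0.2, -3.3]
grip_width: 0.0161
grasp_force: 59.9
```

>>> move_arm(deltas=[[0,0,0,1,0,0,0],[0,0,0,1,0,0,0],[0,0,0,0,0,0,0],[0,0,0,0,0,0,0]])

```text
clock: 6.62
eef_pos: [0.4935, 0.1142, 0.0314]
tool_rot: [0.63, 0.777, 0.0, 0.0]
ft_force: [-0.3, 0.2, -3.3]
grip_width: 0.0163
grasp_force: 59.9
```

>>> move_arm(deltas=[[0,0,0,1,0,0,0],[0,0,0,1,0,0,0],[0,0,0,0,0,0,0],[0,0,0,0,0,0,0]])

```text
clock: 6.95
eef_pos: [0.4935, 0.1142, 0.0312]
tool_rot: [0.63, 0.777, 0.0, 0.0]
ft_force: [-5.2, -0.4, 10.9]
grip_width: 0.0163
grasp_force: 61.8
```

>>> move_arm(deltas=[[0,0,0,-0.6,0,0,0],[0,1,0,0,0,0,0],[0,1.5,0,0,0,0,0],[0,1.5,0,0,0,0,0],[0,1.5,0,0,0,0,0],[0,1.5,0,0,0,0,0],[0,1.5,0,0,0,0,0],[0,1.5,0,0,0,0,0]])

```text
clock: 7.62
eef_pos: [0.4933, 0.1231, 0.0313]
tool_rot: [0.63, 0.776, 0.001, 0.002]
ft_force: [0.7, -3.5, 5.6]
grip_width: 0.0165
grasp_force: 61.1
```

>>> move_arm(deltas=[[0,1.2,0,0,0,0,0],[0,1.2,0,0,0,0,0],[0,1.2,0,0,0,0,0],[0,1.2,0,0,0,0,0],[0,1.2,0,0,0,0,0],[0,1.2,0,0,0,0,0]])

```text
clock: 8.12
eef_pos: [0.4919, 0.1303, 0.0313]
tool_rot: [0.63, 0.776, 0.001, 0.002]
ft_force: [1.1, -4.1, 5.2]
grip_width: 0.0165
grasp_force: 61.1
```

>>> move_arm(deltas=[[0,1,0,0,0,0,0],[0,1,0,0,0,0,0],[0,1,0,0,0,0,0],[0,1,0,0,0,0,0]])

```text
clock: 8.45
eef_pos: [0.4912, 0.1333, 0.0313]
tool_rot: [0.63, 0.776, 0.0, 0.003]
ft_force: [2.4, -8.0, 5.9]
grip_width: 0.0164
grasp_force: 61.1
```

>>> move_arm(deltas=[[0,0.8,0,0.3,0,0,0],[0,1,0,0,0,0,0],[0,1,0,0,0,0,0],[0,1,0,0,0,0,0],[0,1,0,0,0,0,0],[0,1,0,0,0,0,0]])

```text
clock: 8.95
eef_pos: [0.4903, 0.1385, 0.0312]
tool_rot: [0.631, 0.776, 0.0, 0.003]
ft_force: [1.3, -7.4, 7.1]
grip_width: 0.0161
grasp_force: 61.3
```

>>> move_arm(deltas=[[0,0.8,0,0,0,0,0],[0,0.8,0,0,0,0,0],[0,0.8,0,0,0,0,0],[0,0.8,0,0,0,0,0]])

```text
clock: 9.28
eef_pos: [0.4897, 0.1418, 0.0313]
tool_rot: [0.631, 0.776, 0.0, 0.003]
ft_force: [1.6, -8.6, 7.6]
grip_width: 0.0162
grasp_force: 61.3
```

>>> move_arm(deltas=[[0,0.6,0,0,0,0,0],[0,0.6,0,0,0,0,0],[0,0.6,0,0,0,0,0]])

```text
clock: 9.53
eef_pos: [0.4893, 0.1436, 0.0313]
tool_rot: [0.631, 0.776, 0.0, 0.003]
ft_force: [1.8, -8.4, 7.0]
grip_width: 0.0169
grasp_force: 61.3
```

```bash
python3 - <<'E'
from h import *
o=bot.get_obs();M=R.from_quat(o["tool_rot"]).as_matrix();print(M[:,2],o["eef_pos"],o["ft_torque"])
im=bot.camera("wrist");cv2.imwrite("pics/w2.png",im)
im=bot.camera("top");cv2.imwrite("pics/t2.png",cv2.resize(im[120:265,145:305],None,fx=4,fy=4,interpolation=cv2.INTER_CUBIC))
E
```

```text
[ 0.00541847 -0.00388706 -0.99997777] [0.48928411 0.14355372 0.03126932] [-1.54089516 -0.22571218  0.04251468]
```

View pics/w2.png

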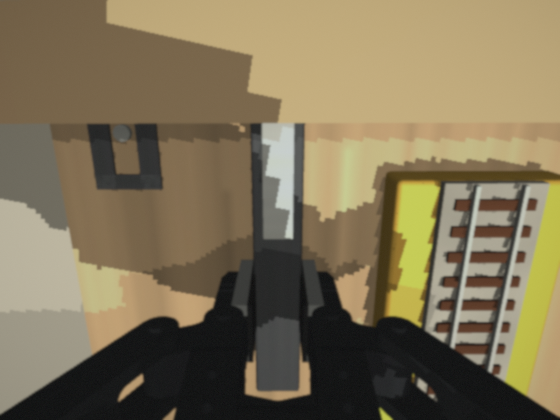

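>>> move_arm(deltas=[[0,0,0,0,0.25,0.28,0],[0,0,0,0,0,0,0],[0,0,0,0,0,0,0]])

```text
clock: 9.88
eef_pos: [0.4893, 0.1437, 0.0313]
tool_rot: [0.631, 0.776, 0.0, -0.0]
ft_force: [0.2, -6.5, 7.9]
grip_width: 0.0164
grasp_force: 61.3
```

```bash
cat >> h.py <<'E'
def st():
    o=bot.get_obs();M=R.from_quat(o["tool_rot"]).as_matrix();F=np.array(o["ft_force"])
    a=np.radians(11.9);ux=np.array([np.cos(a),np.sin(a),0]);uy=np.array([-np.sin(a),np.cos(a),0])
    print("t",round(o["clock"],2),"coord",round(o["eef_pos"]@uy*1e3+75,2),"z",round(o["eef_pos"][2]*1e3,2),"pitch/roll deg",np.degrees([M[:,2]@uy,M[:,2]@ux]).round(2),"push",round(-F@uy,1),"side",round(F@ux,1),"down",round(F[2]+3.5,1),"T",np.array(o["ft_torque"]).round(2))
E
python3 -c "
from h import *
st()"
```

```text
t 9.88 coord 114.77 z 31.25 pitch/roll deg [0.03 0.  ] push 6.4 side -1.1 down 11.4 T [-1.45 -0.27  0.01]
```

Tilt is corrected. I'll keep sliding in small steps until the foot resists.

>>> move_arm(deltas=[[0,0.7,0,0,0,0,0],[0,0.7,0,0,0,0,0],[0,0.7,0,0,0,0,0]])

```text
clock: 10.13
eef_pos: [0.4892, 0.1438, 0.0313]
tool_rot: [0.631, 0.776, -0.001, 0.002]
ft_force: [3.5, -13.5, 7.3]
grip_width: 0.0168
grasp_force: 61.4
```

>>> move_arm(deltas=[[0,0.6,0,0,0,0,0],[0,0.6,0,0,0,0,0],[0,0.6,0,0,0,0,0]])

```text
clock: 10.38
eef_pos: [0.4891, 0.1439, 0.0313]
tool_rot: [0.631, 0.776, -0.002, 0.003]
ft_force: [4.4, -19.1, 7.6]
grip_width: 0.0166
grasp_force: 61.4
```

```bash
python3 -c "
from h import *
st()"
```

```text
t 10.38 coord 114.98 z 31.25 pitch/roll deg [-0.46  0.01] push 19.6 side 0.4 down 11.1 T [-3.71 -0.76  0.19]
```

>>> move_arm(deltas=[[0,0,0,0,0,0.25,0],[0,0,0,0,0,0.2,0],[0,0,0,0,0,0,0],[0,0,0,0,0,0,0]])

```text
clock: 10.72
eef_pos: [0.4892, 0.1439, 0.0313]
tool_rot: [0.631, 0.775, 0.0, -0.0]
ft_force: [3.4, -16.1, 8.1]
grip_width: 0.0167
grasp_force: 61.4
```

```bash
python3 -c "
from h import *
st()
im=bot.camera('wrist');cv2.imwrite('pics/w3.png',im)
im=bot.camera('scene');cv2.imwrite('pics/s3.png',cv2.resize(im[150:310,235:395],None,fx=3.7,fy=3.7,interpolation=cv2.INTER_CUBIC))"
```

```text
t 10.72 coord 114.95 z 31.25 pitch/roll deg [0.02 0.01] push 16.5 side -0.0 down 11.6 T [-3.48 -0.66  0.2 ]
```

View pics/s3.png

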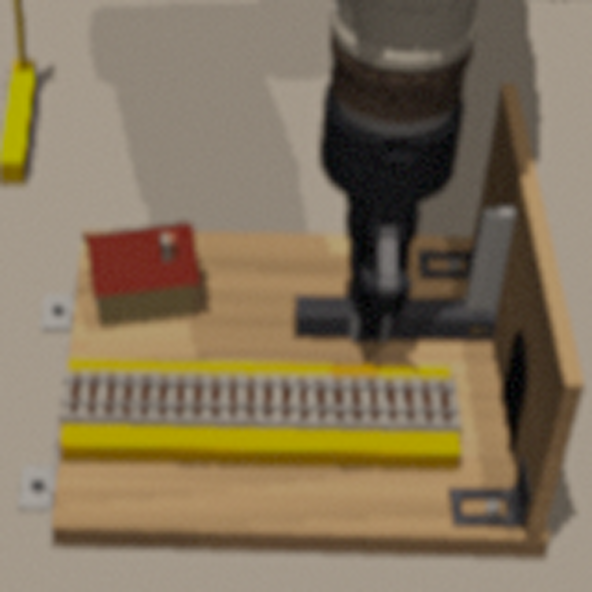

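The scene view shows the stock flat on the deck at (400,318), and the blade against the panel from (490,330) up to (505,210) with no visible gap. I'll hold it there.

>>> move_arm(deltas=[[0,0,0,0,0,0,0],[0,0,0,0,0,0,0],[0,0,0,0,0,0,0],[0,0,0,0,0,0,0],[0,0,0,0,0,0,0],[0,0,0,0,0,0,0],[0,0,0,0,0,0,0],[0,0,0,0,0,0,0]])

```text
clock: 11.48
eef_pos: [0.4891, 0.1439, 0.0312]
tool_rot: [0.631, 0.775, 0.0, -0.0]
ft_force: [4.1, -16.8, 8.1]
grip_width: 0.0163
grasp_force: 61.4
```

>>> move_arm(deltas=[[0,0.4,0,0,0,0.05,0],[0,0,0,0,0,0,0],[0,0,0,0,0,0,0],[0,0,0,0,0,0,0],[0,0,0,0,0,0,0],[0,0,0,0,0,0,0],[0,0,0,0,0,0,0],[0,0,0,0,0,0,0],[0,0,0,0,0,0,0],[0,0,0,0,0,0,0]])

```text
clock: 12.32
eef_pos: [0.4891, 0.1439, 0.0312]
tool_rot: [0.631, 0.775, 0.0, -0.0]
ft_force: [3.0, -18.1, 8.0]
grip_width: 0.0164
grasp_force: 61.4
```

>>> move_arm(deltas=[[0,0,0,0,0,0,0],[0,0,0,0,0,0,0],[0,0,0,0,0,0,0],[0,0,0,0,0,0,0],[0,0,0,0,0,0,0],[0,0,0,0,0,0,0],[0,0,0,0,0,0,0],[0,0,0,0,0,0,0]])

```text
clock: 12.98
eef_pos: [0.4892, 0.144, 0.0313]
tool_rot: [0.631, 0.775, 0.0, -0.0]
ft_force: [4.2, -18.9, 8.2]
grip_width: 0.0164
grasp_force: 61.4
```

```bash
python3 -c "
from h import *
st()
c=bot.calibration('wrist');im=bot.camera('wrist');cv2.imwrite('pics/w4.png',im)
g=cv2.cvtColor(im,cv2.COLOR_BGR2HSV).astype(int)
for x in (30,170,320,345): 
    d=np.abs(np.diff(im[:250,x].astype(int).sum(1)));print(x,[(int(i),int(d[i])) for i in np.argsort(-d)[:4]])
b=im[:130,270:290].astype(int).mean((1,));print(b[60:130:4].round().tolist())
"
```

```text
t 12.98 coord 115.0 z 31.26 pitch/roll deg [0.02 0.01] push 19.4 side 0.2 down 11.7 T [-3.7  -0.75  0.15]
30 [(5, 73), (205, 73), (204, 71), (6, 48)]
170 [(36, 73), (37, 58), (35, 45), (139, 29)]
320 [(212, 45), (217, 38), (216, 26), (211, 23)]
345 [(212, 70), (211, 49), (213, 36), (139, 20)]
[[126.0, 174.0, 196.0], [126.0, 174.0, 196.0], [126.0, 174.0, 196.0], [126.0, 174.0, 196.0], [127.0, 174.0, 196.0], [127.0, 175.0, 197.0], [127.0, 174.0, 197.0], [127.0, 175.0, 197.0], [127.0, 175.0, 197.0], [126.0, 173.0, 195.0], [125.0, 173.0, 195.0], [127.0, 174.0, 197.0], [127.0, 175.0, 197.0], [148.0, 179.0, 192.0], [173.0, 184.0, 184.0], [173.0, 184.0, 184.0], [179.0, 190.0, 188.0], [200.0, 207.0, 200.0]]
```

View pics/w4.png

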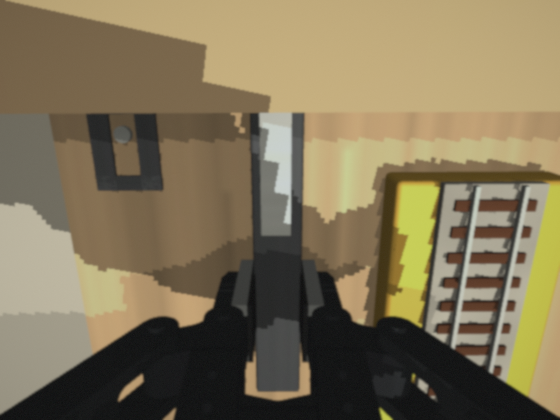

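The wrist view shows the panel edge straight along row 112 with the blade (260–295) running right up to it. I've held at about 11–14 N for over 2 s, so now I'll back off.

>>> move_arm(deltas=[[0,-1,0,0,0,0,0],[0,-2,0,0,0,0,0],[0,-3,0,0,0,0,0],[0,-3,0,0,-0.1,-0.3,0],[0,-4,0,0,-0.1,-0.4,0],[0,-5,0,0,0,0,0],[0,-6,0,-0.5,0,0,0],[0,-6,0,-1,0,0,0],[0,0,0,0,0,0,0]])

```text
clock: 13.78
eef_pos: [0.4927, 0.1192, 0.0313]
tool_rot: [0.63, 0.776, 0.0, -0.0]
ft_force: [-0.5, -1.9, 2.9]
grip_width: 0.0165
grasp_force: 60.8
```

```bash
python3 -c "
from h import *
st()
c=bot.calibration('wrist');im=bot.camera('wrist');cv2.imwrite('pics/w5.png',im)
o=bot.get_obs()
im=bot.camera('scene');cv2.imwrite('pics/s5.png',cv2.resize(im[150:310,235:395],None,fx=3.7,fy=3.7,interpolation=cv2.INTER_CUBIC))
im=bot.camera('top');cv2.imwrite('pics/t5.png',im)
"
```

```text
t 13.78 coord 90.03 z 31.28 pitch/roll deg [ 0.01 -0.01] push 1.8 side -0.9 down 6.4 T [-0.26 -0.08  0.14]
```

View pics/w5.png

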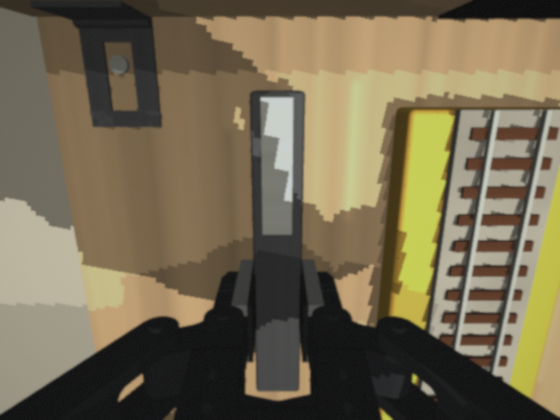

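The wrist view now shows the foot line at row 17 and a visible strip of the panel's inner face above it. Next I'll lift the square and check the panel's lean from above.

>>> move_arm(deltas=[[0,0,0,-5,0,0,0],[0,0,0,-15,0,0,0],[0,0,0,-25,0,0,0],[0,0,0,-30,0,0,0],[0,-8,0,-25,0,0,0],[0,-10,0,-10,0,0,0],[0,-7,0,0,0,0,0],[0,0,0,0,0,0,0],[0,0,0,0,0,0,0],[0,0,0,0,0,0,0]])

```text
clock: 14.77
eef_pos: [0.4957, 0.0953, 0.1387]
tool_rot: [0.63, 0.777, -0.002, -0.002]
ft_force: [0.4, -0.9, -4.7]
grip_width: 0.0166
grasp_force: 60.0
```

```bash
python3 -c "
from h import *
st()
import json
c=bot.calibration('wrist');im=bot.camera('wrist');cv2.imwrite('pics/w6.png',im)
json.dump({k:np.array(v).tolist() for k,v in c.items()},open('c6.json','w'))
"
```

```text
t 14.77 coord 66.07 z 138.66 pitch/roll deg [ 0.11 -0.31] push 0.9 side 0.2 down -1.2 T [-0.07 -0.03  0.02]
```

View pics/w6.png

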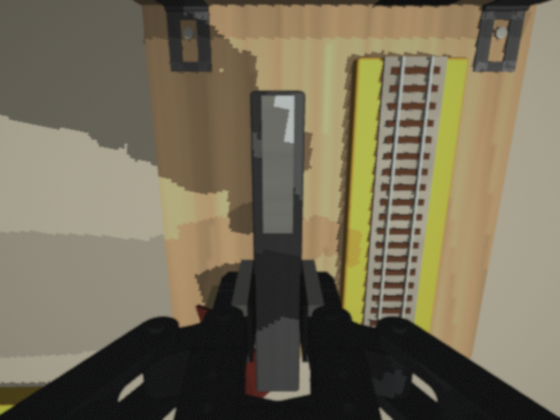

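The foot line is at about row 6 and the panel's top edge is out of frame, so I'll shift forward for the check.

>>> move_arm(deltas=[[0,12,0,0,0,0,0],[0,20,0,0,0,0,0],[0,8,0,0,0,0,0],[0,0,0,0,0,0,0],[0,0,0,0,0,0,0],[0,0,0,0,0,0,0]])

```text
clock: 15.32
eef_pos: [0.489, 0.1347, 0.1407]
tool_rot: [0.63, 0.777, -0.0, -0.001]
ft_force: [0.2, -0.3, -2.6]
grip_width: 0.0165
grasp_force: 59.9
```

```bash
python3 -c "
from h import *
st()
c=bot.calibration('wrist');im=bot.camera('wrist');cv2.imwrite('pics/w7.png',im[:200])
uy=np.array([-np.sin(np.radians(11.9)),np.cos(np.radians(11.9)),0])
for x in (230,325,340):
    d=im[:150,x].astype(int).sum(1);g=np.diff(d);print(x,d[:110:3].tolist(),[(int(i),int(g[i])) for i in np.argsort(-abs(g))[:6]])
print([(r,(onz(c,[325,r],.018)@uy*1e3).round(2).item(),(onz(c,[325,r],.143)@uy*1e3).round(2).item()) for r in range(0,120,10)])
"
```

```text
t 15.32 coord 105.98 z 140.73 pitch/roll deg [ 0.05 -0.08] push 0.3 side 0.2 down 0.9 T [-0.07 -0.02  0.04]
230 [472, 471, 473, 472, 476, 474, 425, 287, 282, 284, 284, 413, 445, 438, 287, 273, 272, 274, 274, 272, 272, 180, 128, 127, 134, 200, 217, 220, 222, 221, 221, 223, 222, 221, 242, 289, 291] [(18, -75), (40, -70), (32, 61), (62, -57), (31, 51), (19, -49)]
325 [471, 473, 472, 475, 473, 476, 473, 347, 281, 283, 285, 417, 449, 452, 449, 452, 450, 453, 451, 454, 452, 278, 163, 163, 165, 376, 431, 428, 431, 429, 433, 436, 431, 434, 436, 468, 479] [(62, -111), (63, -97), (74, 94), (73, 89), (20, -77), (32, 64)]
340 [471, 471, 473, 470, 476, 476, 473, 344, 281, 281, 286, 414, 449, 449, 450, 450, 449, 449, 452, 450, 452, 270, 158, 159, 166, 374, 422, 423, 421, 424, 422, 425, 422, 423, 422, 454, 470] [(62, -114), (63, -94), (74, 93), (73, 92), (20, -79), (32, 65)]
[(0, 159.14, 134.52), (10, 153.64, 131.69), (20, 148.07, 128.82), (30, 142.41, 125.9), (40, 136.66, 122.95), (50, 130.83, 119.95), (60, 124.92, 116.9), (70, 118.91, 113.81), (80, 112.82, 110.68), (90, 106.63, 107.49), (100, 100.34, 104.26), (110, 93.96, 100.97)]
```

View pics/w7.png

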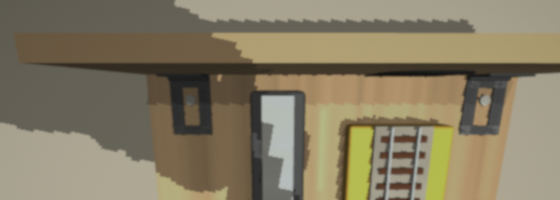

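The panel's top inner edge is at row 62.7 and its foot at row 74. Their back-projected positions are 116.0 and 116.2 mm, so the panel is upright to about 0.1°. I'll take the square back to its old spot on the mat.

```bash
python3 -c "
from h import *
plan([.478,-.3066,.14],-11.3,16)
"
```

```text
dist mm [ -11.1 -441.1   -0.8] turn [-0.08 -0.04 23.21]
[-26.8, -6.4, 0.0, -0.01, -0.0, 1.45]
[-27.0, -5.7, 0.0, -0.01, -0.0, 1.45]
[-27.1, -5.0, 0.0, -0.01, -0.0, 1.45]
[-27.2, -4.3, 0.0, -0.01, -0.0, 1.45]
[-27.3, -3.6, 0.0, -0.01, -0.0, 1.45]
[-27.4, -2.9, 0.0, -0.01, -0.0, 1.45]
[-27.5, -2.2, 0.0, -0.01, -0.0, 1.45]
[-27.5, -1.5, 0.0, -0.01, -0.0, 1.45]
[-27.6, -0.8, 0.0, -0.01, -0.0, 1.45]
[-27.6, -0.1, 0.0, -0.01, -0.0, 1.45]
[-27.6, 0.6, 0.0, -0.01, -0.0, 1.45]
[-27.5, 1.3, 0.0, -0.01, -0.0, 1.45]
[-27.5, 2.0, 0.0, -0.01, -0.0, 1.45]
[-27.4, 2.6, 0.0, -0.01, -0.0, 1.45]
[-27.4, 3.3, 0.0, -0.01, -0.0, 1.45]
[-27.3, 4.0, 0.0, -0.01, -0.0, 1.45]
```

>>> move_arm(deltas=[[0,-14,-3.3,0,0,0,0.7],[0,-27,-6,0,0,0,1.45],[0,-27,-5.3,0,0,0,1.45],[0,-27,-4.6,0,0,0,1.45],[0,-27,-4,0,0,0,1.45],[0,-27,-3.3,0,0,0,1.45],[0,-27,-2.6,0,0,0,1.45],[0,-27,-1.8,0,0,0,1.45],[0,-27,-1.2,0,0,0,1.45],[0,-27,-0.5,0,0,0,1.45]])

```text
clock: 16.2
eef_pos: [0.4823, -0.1269, 0.1408]
tool_rot: [0.719, 0.695, 0.0, -0.001]
ft_force: [0.1, 0.8, -3.4]
grip_width: 0.0166
grasp_force: 59.9
```

>>> move_arm(deltas=[[0,-27,0.2,0,0,0,1.45],[0,-27,1,0,0,0,1.45],[0,-27,1.6,0,0,0,1.45],[0,-27,2.3,0,0,0,1.45],[0,-27,3,0,0,0,1.45],[0,-27,3.6,0,0,0,1.45],[0,-18,2.5,0,0,0,0.75],[0,0,0,0,0,0,0],[0,0,0,0,0,0,0],[0,0,0,0,0,0,0]])

```text
clock: 17.03
eef_pos: [0.4775, -0.3054, 0.1402]
tool_rot: [0.773, 0.634, -0.0, -0.001]
ft_force: [-0.5, 1.5, -4.3]
grip_width: 0.0165
grasp_force: 59.9
```

```bash
python3 -c "
from h import *
plan([.478,-.3066,.024],-11.3,5)
"
```

```text
dist mm [   0.5   -1.2 -116.2] turn [-0.13 -0.1  -0.02]
[-0.3, 0.2, 23.2, -0.03, -0.02, -0.0]
[-0.3, 0.2, 23.2, -0.03, -0.02, -0.0]
[-0.2, 0.2, 23.2, -0.03, -0.02, -0.0]
[-0.2, 0.2, 23.2, -0.03, -0.02, -0.0]
[-0.2, 0.2, 23.2, -0.03, -0.02, -0.0]
```

>>> move_arm(deltas=[[0,0,0,15,0,0,0],[0,0,0,30,0,0,0],[0,0,0,30,0,0,0],[0,0,0,25,0,0,0],[0,0,0,12,0,0,0],[0,0,0,5,0,0,0],[0,0,0,3,0,0,0],[0,0,0,0,0,0,0],[0,0,0,0,0,0,0]])

```text
clock: 17.78
eef_pos: [0.479, -0.3055, 0.0217]
tool_rot: [0.773, 0.634, 0.0, 0.0]
ft_force: [-0.0, -0.4, -3.0]
grip_width: 0.0162
grasp_force: 59.8
```

>>> move_arm(deltas=[[0,0,0,1.5,0,0,0],[0,0,0,1.5,0,0,0],[0,0,0,1,0,0,0],[0,0,0,0,0,0,0],[0,0,0,0,0,0,0]])

```text
clock: 18.2
eef_pos: [0.4779, -0.3054, 0.0166]
tool_rot: [0.773, 0.634, -0.0, -0.001]
ft_force: [0.1, -0.4, -2.8]
grip_width: 0.0167
grasp_force: 59.8
```

>>> move_arm(deltas=[[0,0,0,0.5,0,0,0],[0,0,0,0.3,0,0,0],[0,0,0,0,0,0,0],[0,0,0,0,0,0,0]])

```text
clock: 18.53
eef_pos: [0.478, -0.3054, 0.0163]
tool_rot: [0.773, 0.634, -0.0, -0.001]
ft_force: [-3.0, 0.8, 2.7]
grip_width: 0.0167
grasp_force: 60.7
```

>>> move_arm(deltas=[[0.25,0,0,0,0,0,0],[0.4,0,0,0,0,0,0],[0.6,0,0,0,0,0,0],[0.8,0,0,0,0,0,0],[0.8,0,0,0,0,0,0],[0.8,0,0,0,0,0,0]])

```text
clock: 19.03
eef_pos: [0.478, -0.3053, 0.0156]
tool_rot: [0.773, 0.634, -0.0, -0.001]
ft_force: [-0.7, -0.2, 0.1]
grip_width: 0.0682
grasp_force: 0.0
```

>>> move_arm(deltas=[[0.8,0,0,-10,0,0,0],[0.8,0,0,-25,0,0,0],[0.8,0,0,-38,0,0,0],[0.8,0,0,-38,0,0,0],[0.8,0,0,-38,0,0,0],[0.8,0,0,-25,0,0,0],[0.8,0,0,0,0,0,0],[0.8,0,0,0,0,0,0]])

```text
clock: 19.7
eef_pos: [0.4794, -0.3063, 0.1927]
tool_rot: [0.773, 0.634, 0.001, 0.002]
ft_force: [-0.1, -1.3, -0.8]
grip_width: 0.0684
grasp_force: 0.0
```

```bash
python3 -c "
from h import *
st()
w=bot.camera('wrist');t=bot.camera('top')
cv2.imwrite('pics/f.png',np.hstack([cv2.resize(w,(400,300)),cv2.resize(t,(400,300))]))
"
```

```text
t 19.7 coord -323.55 z 192.74 pitch/roll deg [-0.15  0.19] push 1.2 side -0.3 down 2.7 T [-0.01 -0.07 -0.  ]
```

View pics/f.png

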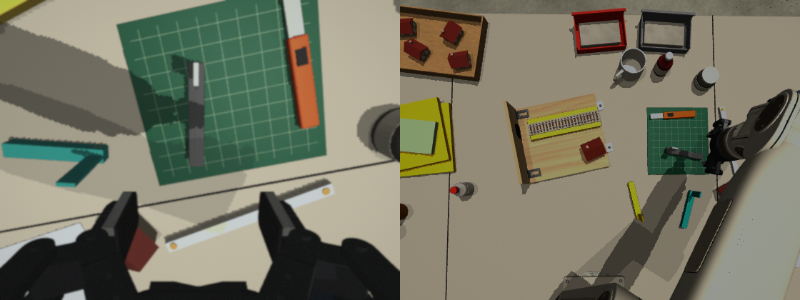

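The square is upright on the mat (wrist view, left half, at (195,115)). The knife and house haven't moved, and the gripper is clear.

```bash
python3 -c "
from workcell import bot
print(bot.job_done())"
```

```text
the job is handed in; nothing more can be done
None
```

I pushed the panel upright with the try square (camera check: within about 0.1° of vertical) and held it pressed at about 11–14 N for 2 s; the square is back on the cutting mat, the knife and house look undisturbed, and the job is handed in, with no verdict returned.

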